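Preheat the glass carafe on the twin warmer

ROBOT

A 7-joint arm with a two-finger parallel gripper is mounted at the origin on the work surface. World frame = base frame: x ahead of the robot, y to its left, z up, the work surface at z = 0. Lengths are in m, angles in rad, forces in N, time in s.
With the tool pointing down it reaches from about 0.425 to 0.925 m from the base axis. Payload 6.8 kg.
Tool frame: the origin (TCP) lies midway between the tips of the shut fingers; the grasp point (between the pads) lies 19 mm behind it; z points along the fingers, y is the direction in which the jaws open and shut (so a half turn about z gives the same grasp; the last joint's range is limited). The gripper opens to 85 mm and grips with 20 to 120 N. Pads are 22 mm wide; open, the fingers measure 114 mm over their backs; the gripper's body (76 mm by 85 mm) begins 54 mm behind the grasp point. The pads swing forward as they close: fully open they stand 13 mm farther back than shut.
Start: joints at [-1.306, 0.477, 0.022, 1.555, -0.011, 1.109, -0.083], TCP at [0.246, 0.629, 0.231] pointing down, gripper open.
Joint ranges: [-2.96, 2.96], [-0.34, 2.1], [-1.41, 1.46], [0.24, 2.44], [-1.37, 4.51], [0.17, 1.92], [-2.96, 2.96]. Speed limits (rad/s): [2.39, 2.39, 3.14, 3.14, 3.14, 3.14, 3.14].

INTERFACE

Orientations are given as a rotation vector (axis times angle).
In Python, from bench import r, imaging gives the robot as it stands.
- The arm moves only by the tool jog_arm, never from a script. Its argument "rows" is a list of rows, each an object with "delta_rot": the turn, a rotation vector about the tool's x, y, z in degrees, a list of three; "xyz": the shift along the tool's x, y, z in cm, a list of three; "fingers": the closure, from 0 (fully open) to 1 (shut). A call has exactly 5 rows; each row is the pose to reach, as a shift and turn from the pose measured when the call began, along the tool's axes at that moment; what a row does not reach only later rows make up. A row lasts 1/12 s, in which the tool goes at most 41.7 mm and 7.16 degrees, less where a joint would pass 70% of its speed; a pose out of reach is approached as far as the arm can. A call with a gripper value outside its range is refused whole. The fingers move at their own pace and stop on an object; "grip_force" is the grip in N (left out, the last holds). Time passes only in rows, so rows that repeat a pose let the fingers close, or fill a call up. It gives the time, the measured TCP pose, the force and the opening at its end, in the units of the state.
- r.get_obs(): the state, without advancing time (a new reading comes with each control period).
- imaging.grab_frame(name): name is "scene" or "side" or "wrist"; returns the picture (480x640x3 uint8, blue, green, red); there is no depth.
- imaging.camera_info(name): a dict with "camera_matrix" (3x3 intrinsics, pixels), "xyz" and "attitude" of the camera in the world. Camera axes: x right, y down, z forward; pixel columns grow to the right and rows downward; lengths in m; the calibration is good to about 2 mm. A picture is of the moment at which its call begins: read the wrist's pose just before it. camera_info takes no time and is no camera call; for the wrist camera it gives the pose at the moment of the call.
- r.hand_in(): hands the job in, once; it reports no verdict.
Trained networks look in the newest picture that a camera, given by its name, has taken for a name from the list of things; names that differ only in an ending like _2 or _b are one class to them, and where a whole thing is asked for, a point or a joint stands for the part that bears it (a point fixed in the world has none). Each returns a list of dicts, best first, with "conf" (0 to 1); they miss things now and then, are a little off and sometimes report something else, mostly with a low value. They report only what shows in the picture. A call takes as long as a camera call.
- imaging.find_in(camera, query): "position" ([column, row] in pixels, amid what is visible of it).
- imaging.cut_out(camera, query): "region" (480x640 bool, what is visible of it) and "position" ([column, row] in pixels, amid what is visible of it).
- imaging.tip_of(camera, query): "position" ([column, row] in pixels: a listed point, or the origin of a listed thing).
The state is a dict: "clock": time; "joints": joint angles; "qvel": joint speeds; "tau": joint torques, N m; "tcp_pos": TCP position; "orientation": TCP orientation; "contact_force": force on the tool from outside, world axes, zero at the start; "moment": the same for the moment, N m; "grip_width": finger opening in m.
Only numpy, scipy, OpenCV 4.12 (cv2) and the standard library are available. Lean on these libraries where they do the work, as an engineer would, in place of code of your own. Each camera call takes 0.05 s, during which the arm holds its last target.

TASK

Preheat the empty glass carafe on the twin warmer: with closed fingers, first push down the raised end of the rocker switch until it is fully over, then push the square key in front of the plate on which the glass carafe stands fully down so that it stays in, and then press the round start button all the way down and let it come back up. Do not press the other square key, and do not lift, carry or shift the carafe or anything else standing about.

Things in the scene. Friction and masses are not known exactly. Their poses are not given: they have to be found in the camera images.
- warmer: Low twin-plate steel warmer, 360 x 460 mm, fixed. Origin: centre of its underside, at table height; x to its back (away from the control deck, which is nearest the robot), y left, z up. Deck: flat, 55 mm high, x -180 to -20 mm; behind it the housing is 70 mm high. Black controls in a row at x = -130: square keys at y = +85 and -85; rocker and start button at y = +180 and -180, either way round.
- plate_left (a point): Centre of the top of the left round plate, 150 mm in diameter, 76 mm above the table; at x = 80, y = 105 mm of the warmer.
- plate_right (a point): Centre of the top of the right round plate, 150 mm in diameter, 76 mm above the table; at x = 80, y = -105 mm of the warmer.
- rocker (a joint): Rocker switch angle, rad: 0 to 0.05 = off (the end towards the robot stands up), 0.36 = fully over, on, its robot-side half then level. Friction 0.05 N m (about 2 N at the end); it stays where it is left. V-shaped cap 60 mm long (along the warmer's x), 30 mm wide, pivot 24 mm above the deck, in a grey frame 72 x 42 mm, 10 mm high.
- rocker_end (a point): Point on the top face of the rocker's raised half (the half towards the robot), 23 mm from the pivot and 7 mm from the end; it moves with the rocker: 32 mm above the deck when off, 24 mm when fully on.
- key_left (a joint): Travel of the left square key (the one in front of the left plate), m: 0 = out, 0.007 = fully in. Pushing takes about 3 N; it stays where it is pushed and does not spring back.
- key_left_top (a point): Centre of the top of the left key, a 34 x 34 mm black square cap, 18 mm above the deck when out, 11 mm when in; moves with the key.
- key_right (a joint): Travel of the right square key (the one in front of the right plate), m: 0 = out, 0.007 = fully in. Same action as the left key.
- key_right_top (a point): Centre of the top of the right key, same size as the left one.
- start (a joint): Travel of the round start button, m: 0 = up, 0.006 = fully down. It springs back; fully down takes 5 N.
- carafe: Bulbous glass carafe with black lid and collar, 150 mm in diameter, 160 mm high, with a black handle reaching 121 mm from its axis towards the back; stands on the left or the right plate. Origin at the centre of its underside, z up. Bystander: leave where it stands.
- jug: Straight steel jug, 90 mm in diameter, 120 mm high, handle towards the back; stands on the other plate. Origin at the centre of its underside, z up. Bystander: leave where it stands.
- pod0: Creamer pod, 42 mm in diameter, 25 mm high, on the control deck between the two square keys. Origin at the centre of its underside, z up. Bystander: leave where it stands.
- pod1: Creamer pod, 42 mm in diameter, 25 mm high, on the control deck near the foot of the plates. Origin at the centre of its underside, z up. Bystander: leave where it stands.
- mug: White mug, 80 mm in diameter, 95 mm high, on the table in front of the warmer. Origin at the centre of its underside, z up. Bystander: leave where it stands.
- spoon: Steel spoon, 160 mm long, lying on the table in front of the warmer. Bystander: leave where it lies.
- cups: Stack of paper cups upside down, 89 mm in diameter, 165 mm high, left of the warmer. Origin at the centre of its underside, z up. Bystander: leave where it stands.
- jar: Glass jar with steel lid, 80 mm in diameter, 120 mm high, right of the warmer. Origin at the centre of its underside, z up. Bystander: leave where it stands.
- start_top (a point): Centre of the top of the start button, a black round cap 32 mm in diameter in a grey round collar 48 mm in diameter and 12 mm high; the cap's top is 22 mm above the deck when up, 6 mm lower when down; moves with the button.

How it is judged:
On the way, in this order (a step that is already met when the one before it is completed fails the run):
1. the rocker is pushed fully over (value of joint rocker above 0.3 rad), for 0.1 s.
2. the square key in front of the carafe's plate is pushed fully in (((y of carafe in the frame of warmer above 0 m and value of joint key_left above 0.0055 m) or (y of carafe in the frame of warmer below 0 m and value of joint key_right above 0.0055 m))), for 0.1 s.
3. the start button is pressed all the way (value of joint start above 0.0048 m), for 0.05 s.
At the end, for the whole second after the job is handed in: The rocker is over (beyond 0.30 of 0.36 rad), the square key in front of the carafe's plate stays in (beyond 5.5 of 7 mm), the other key is out (within 2 mm), the start button has come back up (within 1.5 mm), and every loose thing stands within 30 mm of where it was (value of joint rocker above 0.3 rad and ((y of carafe in the frame of warmer above 0 m and value of joint key_left above 0.0055 m) or (y of carafe in the frame of warmer below 0 m and value of joint key_right above 0.0055 m)) and not ((y of carafe in the frame of warmer above 0 m and value of joint key_right above 0.002 m) or (y of carafe in the frame of warmer below 0 m and value of joint key_left above 0.002 m)) and value of joint start below 0.0015 m and distance of each of carafe, jug, pod0, pod1, mug, spoon, cups, jar from where it was at the start of the episode below 0.03 m); the robot touches nothing.
It fails at once if the square key of the plate without the carafe is pressed (over 2 mm) ((y of carafe in the frame of warmer above 0 m and value of joint key_right above 0.002 m) or (y of carafe in the frame of warmer below 0 m and value of joint key_left above 0.002 m)).
It fails at once if a square key is pressed while the rocker is still off (value of joint rocker below 0.28 rad and value of joint any of key_left, key_right above 0.003 m).
It fails at once if the start button is pressed before the carafe's key is in (value of joint start above 0.003 m and ((y of carafe in the frame of warmer above 0 m and value of joint key_left below 0.005 m) or (y of carafe in the frame of warmer below 0 m and value of joint key_right below 0.005 m))).
It fails at once if the carafe, the jug or another loose thing is lifted, carried or shifted (over 30 mm) or tipped (distance of any of carafe, jug, pod0, pod1, mug, spoon, cups, jar from where it was at the start of the episode above 0.03 m or angle between any of carafe, jug, mug, cups, jar's own z axis and vertical above 0.4 rad).
It also fails if it takes over 40 s, if anything falls off the work surface, if the arm or the gripper's body presses on something with over 40 N, if the wrist force passes 120 N, or if a joint passes its speed limit or range.

## Working session

There is one attempt and no reset: what is moved stays moved. The work goes in short steps, Python scripts to look and compute and a tool call to move; the robot and the scene stay as the last step left them, time stands still between calls to the robot, and variables do not carry over. Pictures are saved under pics/ and viewed, and the job is handed in when it is done.

Besides the shell and the picture viewer there is one more tool, called after "Request:" as a command line: name --argument value ..., lists and objects as JSON in quotes. jog_arm: Moves the arm, as the interface text tells. Its arguments: {"type":"object","properties":{"rows":{"type":"array","items":{"type":"object","properties":{"delta_rot":{"type":"array","items":{"type":"number"}},"xyz":{"type":"array","items":{"type":"number"}},"fingers":{"type":"number"}}}},"grip_force":{"type":"number"}},"required":["rows"]}

```bash
mkdir -p pics; ls
python3 - <<'E'
from bench import r, imaging
import cv2
print(r.get_obs())
for n in ["scene","side"]:
    cv2.imwrite(f"pics/{n}0.png",imaging.grab_frame(n)); print(n,imaging.camera_info(n))
    for q in ["rocker_end","key_left_top","key_right_top","start_top","carafe","jug","plate_left","plate_right","pod0","mug","jar","cups","warmer"]:
        t=imaging.tip_of(n,q); print(q,[(d["position"],round(d["conf"],2)) for d in t[:2]])
print(r.get_obs()["clock"])
E
```

```text
pics
{'clock': 0.0, 'joints': array([-1.30610917,  0.47780413,  0.02231386,  1.55645143, -0.01150789,
        1.10932742, -0.08310495]), 'qvel': array([ 1.19958053e-04, -1.55635986e-03, -8.93856428e-05, -5.76599514e-04,
        1.49417085e-03,  2.64656219e-04, -1.67889253e-03]), 'tau': array([ 3.47558835e-04, -5.96452045e+01,  1.60772469e+00, -2.81194192e+01,
        1.23525076e-02,  9.33622301e-03,  2.16423837e-05]), 'tcp_pos': array([0.24562141, 0.62807751, 0.23032254]), 'orientation': array([-5.82089890e-01, -3.08696366e+00,  2.90399520e-03]), 'contact_force': array([-0.16093084, -0.77333632, -0.32566794]), 'moment': array([ 0.01222245, -0.01461348,  0.0804956 ]), 'grip_width': 0.08533724791288917}
scene {'camera_matrix': array([[459.95061112,   0.        , 323.4796437 ],
       [  0.        , 459.95061112, 241.49391538],
       [  0.        ,   0.        ,   1.        ]]), 'xyz': array([0.97410141, 0.44244499, 1.0956778 ]), 'attitude': array([-1.019556  , -2.6689949 ,  0.73071417])}
rocker_end [([301.6, 195.8], 0.75)]
key_left_top [([367.4, 259.5], 0.72), ([338.8, 207.7], 0.55)]

[... 435 characters left out ...]
'camera_matrix': array([[533.8610861 ,   0.        , 310.93356573],
       [  0.        , 533.8610861 , 244.38630759],
       [  0.        ,   0.        ,   1.        ]]), 'xyz': array([ 0.50512821, -1.11760857,  0.76553305]), 'attitude': array([-2.12743026,  0.10187299, -0.04988547])}
rocker_end [([278.2, 279.9], 0.67)]
key_left_top [([271.3, 221.7], 0.49)]
key_right_top []
start_top [([273.8, 201.2], 0.6)]
carafe [([370.4, 253.0], 0.89)]
jug [([354.0, 211.6], 0.84)]
plate_left [([349.3, 216.6], 0.92)]
plate_right []
pod0 [([349.1, 423.7], 0.73), ([318.1, 264.7], 0.71)]
mug [([227.7, 240.4], 0.7)]
jar [([346.3, 424.3], 0.93)]
cups [([274.5, 186.3], 0.91)]
warmer [([330.9, 257.1], 0.81)]
1.4
```

View pics/scene0.png

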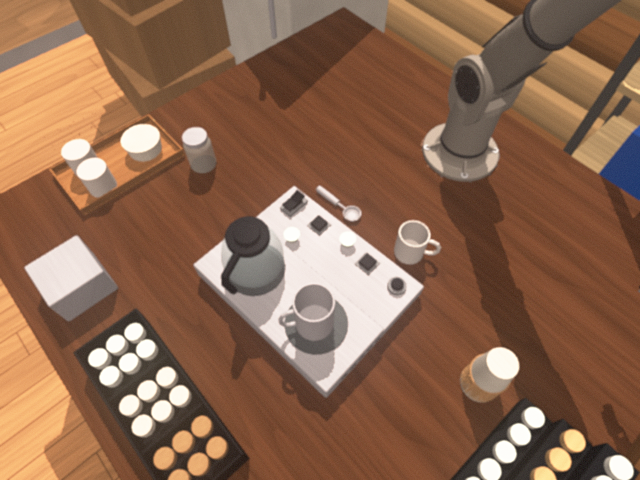

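View pics/side0.png

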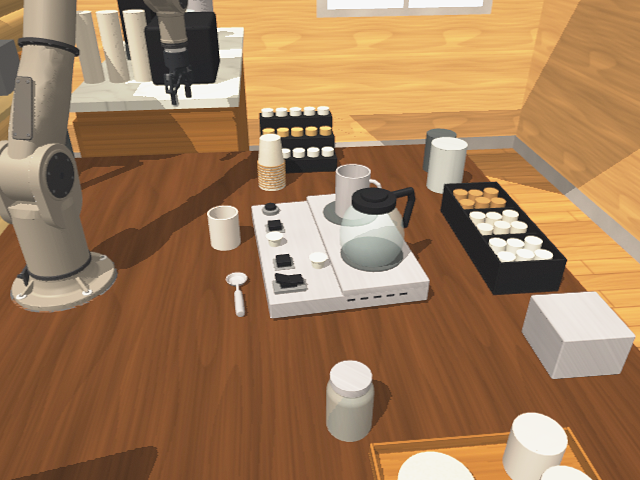

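The carafe stands on the right plate, with the rocker beside it at the right end (scene 293,204) and the right key at (318,224). The start button is at the left end (397,285). Next I'll fit the warmer pose from both cameras.

```bash
cat > h.py <<'E'
import numpy as np, cv2
from scipy.spatial.transform import Rotation as R
from scipy.optimize import least_squares
from bench import r, imaging
def proj(n,P,ci=None):
    ci=ci or imaging.camera_info(n)
    Rm=R.from_rotvec(ci["attitude"]).as_matrix()
    p=(np.atleast_2d(P)-ci["xyz"])@Rm
    q=p@np.array(ci["camera_matrix"]).T
    return q[:,:2]/q[:,2:]
def W(pose,P):
    x,y,a=pose; P=np.atleast_2d(P)
    c,s=np.cos(a),np.sin(a)
    return np.c_[x+c*P[:,0]-s*P[:,1], y+s*P[:,0]+c*P[:,1], P[:,2]]
E
python3 - <<'E'
from h import *
a=cv2.imread("pics/scene0.png"); b=cv2.imread("pics/side0.png")
cv2.imwrite("pics/sz.png",cv2.resize(a[170:320,260:460],None,fx=4,fy=4,interpolation=cv2.INTER_CUBIC))
cv2.imwrite("pics/dz.png",cv2.resize(b[190:330,230:430],None,fx=4,fy=4,interpolation=cv2.INTER_CUBIC))
E
```

```text
(no output)
```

View pics/sz.png

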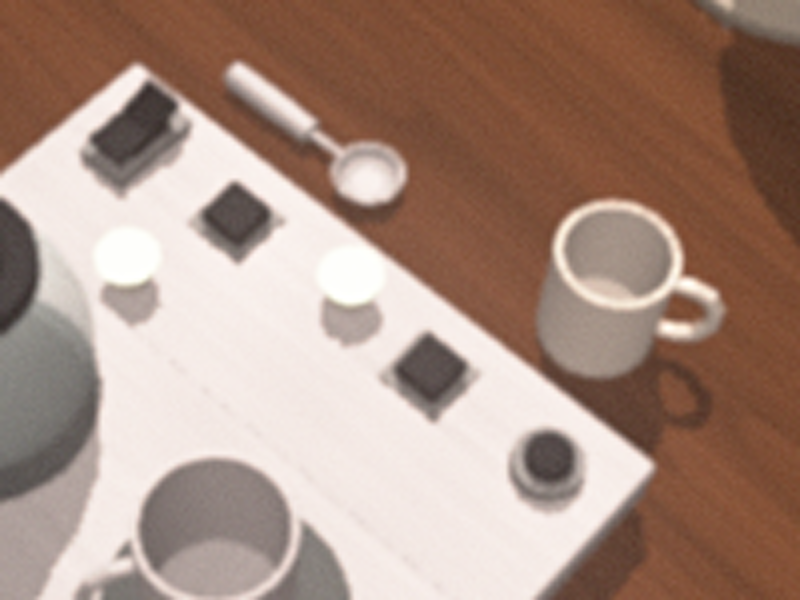

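View pics/dz.png

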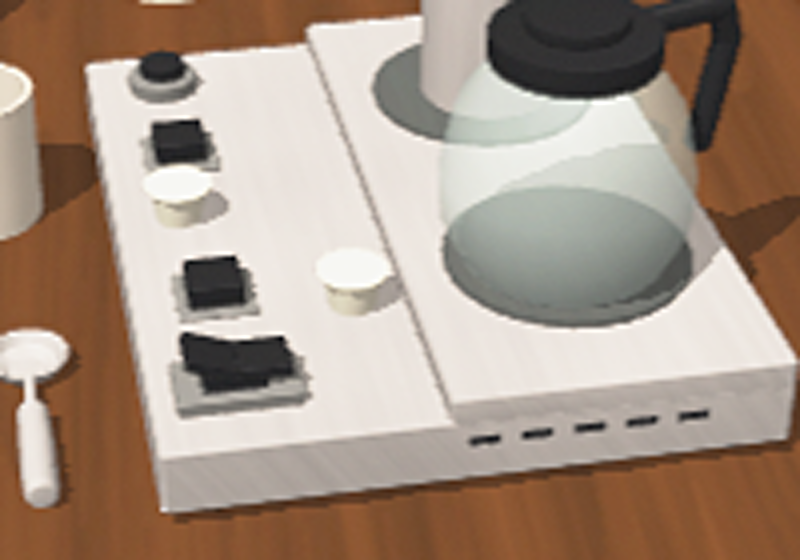

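```bash
cat >> h.py <<'E'
z=.055
M={"kr":(-.13,-.085,z+.018),"kl":(-.13,.085,z+.018),"st":(-.13,.18,z+.022),"fr":(-.18,-.23,z),"fl":(-.18,.23,z)}
E
python3 - <<'E'
from h import *
S={"kr":(238,208),"kl":(431,365),"st":(549,455),"fr":(138,65),"fl":(655,465)}
D={"st":(161,66),"kl":(178,133),"kr":(213,270),"fl":(87,65),"fr":(160,460)}
cs,cd=imaging.camera_info("scene"),imaging.camera_info("side")
k=list(M); P=np.array([M[i] for i in k])
us=np.array([S[i] for i in k])/4+[260,170]-.375
ud=np.array([D[i] for i in k])/4+[230,190]-.375
def f(p,w=(1,1)): return np.r_[w[0]*(proj("",W(p,P),cs)-us).ravel(),w[1]*(proj("",W(p,P),cd)-ud).ravel()]
for w in [(1,1),(1,0),(0,1)]:
    s=least_squares(f,[.6,0.2,0],args=(w,)); print(s.x,np.round(f(s.x),1).tolist())
    pts=W(s.x,[M["kr"],M["kl"],M["st"],(-.13-.023,-.18,z+.032),(-.13,-.18,z+.024),(0.08,-.105,.076)])
    print(pts.round(4).tolist())
E
```

```text
[0.65686414 0.03255207 0.08530033] [-0.8, -0.5, -0.3, -1.0, -0.1, -0.8, -0.6, -1.3, 0.4, -0.3, 0.3, -0.2, 0.4, -1.0, 0.5, -2.1, -0.2, -1.6, -0.1, -1.5]
[[0.5346, -0.0632, 0.073], [0.5201, 0.1062, 0.073], [0.512, 0.2008, 0.077], [0.5198, -0.1598, 0.087], [0.5427, -0.1579, 0.079], [0.7455, -0.0653, 0.076]]
[0.65780016 0.03427987 0.08362924] [-0.5, 0.2, -0.1, -0.3, 0.1, 0.0, -0.3, -0.8, 0.7, 0.6, 0.6, -0.7, 0.8, -1.3, 0.9, -2.5, -0.0, -2.2, 0.4, -1.9]
[[0.5354, -0.0613, 0.073], [0.5212, 0.1081, 0.073], [0.5132, 0.2028, 0.077], [0.5204, -0.1579, 0.087], [0.5433, -0.156, 0.079], [0.7463, -0.0637, 0.076]]
[0.65625792 0.02736081 0.08790946] [-2.1, -1.8, -1.6, -2.6, -1.5, -2.6, -1.9, -2.5, -1.0, -2.1, 0.3, 1.1, 0.2, 0.1, 0.1, -1.2, -0.2, 0.0, -0.5, -0.6]
[[0.5342, -0.0687, 0.073], [0.5193, 0.1006, 0.073], [0.511, 0.1953, 0.077], [0.5197, -0.1654, 0.087], [0.5426, -0.1634, 0.079], [0.7452, -0.0702, 0.076]]
```

```bash
cat >> h.py <<'E'
def delta(target):
    o=r.get_obs(); Rm=R.from_rotvec(o["orientation"]).as_matrix()
    print("t",round(o["clock"],2),"tcp",o["tcp_pos"].round(4),"F",o["contact_force"].round(1),"w",round(o["grip_width"],4),"\nR",Rm.round(3).tolist())
    print("tool-frame shift cm",((np.array(target)-o["tcp_pos"])@Rm*100).round(2))
E
python3 - <<'E'
from h import *
delta([.52,-.159,.16]); delta([.51,.2,.2])
E
```

```text
t 1.4 tcp [0.2459 0.6286 0.2313] F [-0.1 -0.2 -0.4] w 0.0856 
R [[-0.931, 0.364, 0.0], [0.364, 0.931, 0.0], [-0.0, 0.0, -1.0]]
tool-frame shift cm [-54.22 -63.37   7.13]
t 1.4 tcp [0.2459 0.6286 0.2313] F [-0.1 -0.2 -0.4] w 0.0856 
R [[-0.931, 0.364, 0.0], [0.364, 0.931, 0.0], [-0.0, 0.0, -1.0]]
tool-frame shift cm [-40.21 -30.3    3.13]
```

Request:
jog_arm --rows '[{"xyz": [-8, -6, 0], "delta_rot": [0, 0, -5], "fingers": 1}, {"xyz": [-16, -12, 0], "delta_rot": [0, 0, -10], "fingers": 1}, {"xyz": [-24, -18, 1], "delta_rot": [0, 0, -15], "fingers": 1}, {"xyz": [-32, -24, 2], "delta_rot": [0, 0, -20], "fingers": 1}, {"xyz": [-40, -30, 3], "delta_rot": [0, 0, -26], "fingers": 1}]' --grip_force 40

```text
clock: 1.82
tcp_pos: [0.3562, 0.4502, 0.2237]
orientation: [-0.134, 3.138, 0.001]
contact_force: [0.5, 0.7, -0.1]
grip_width: 0.0256
```

Run:
```python
from h import *
delta([.51,.2,.2])
```

```text
t 1.82 tcp [0.3562 0.4502 0.2237] F [ 0.5  0.7 -0.1] w 0.0256 
R [[-0.996, -0.085, 0.001], [-0.085, 0.996, 0.001], [-0.001, 0.001, -1.0]]
tool-frame shift cm [-13.18 -26.24   2.36]
```

Request:
jog_arm --rows '[{"xyz": [-4, -4, 0], "fingers": 1}, {"xyz": [-7, -8, 1], "fingers": 1}, {"xyz": [-10, -12, 2], "fingers": 1}, {"xyz": [-12, -16, 2], "fingers": 1}, {"xyz": [-13, -20, 2], "fingers": 1}]'

```text
$.rows[0]: bad value
```

Request:
jog_arm --rows '[{"xyz": [0, -5, 0], "fingers": 1}, {"xyz": [0, -10, 0], "fingers": 1}, {"xyz": [0, -15, 0], "fingers": 1}, {"xyz": [0, -20, 0], "fingers": 1}, {"xyz": [0, -25, 0], "fingers": 1}]'

```text
$.rows[0]: bad value
```

Run:
```python
from h import *
delta([.52,-.159,.14])
```

```text
t 1.82 tcp [0.3562 0.4502 0.2237] F [ 0.5  0.7 -0.1] w 0.0256 
R [[-0.996, -0.085, 0.001], [-0.085, 0.996, 0.001], [-0.001, 0.001, -1.0]]
tool-frame shift cm [-11.11 -62.1    8.34]
```

delta_rot must be given in every row.

Request:
jog_arm --rows '[{"xyz": [-4, -4, 0], "delta_rot": [0, 0, 0], "fingers": 1}, {"xyz": [-7, -8, 1], "delta_rot": [0, 0, 0], "fingers": 1}, {"xyz": [-10, -12, 2], "delta_rot": [0, 0, 0], "fingers": 1}, {"xyz": [-12, -16, 2], "delta_rot": [0, 0, 0], "fingers": 1}, {"xyz": [-13, -20, 2], "delta_rot": [0, 0, 0], "fingers": 1}]'

```text
clock: 2.23
tcp_pos: [0.4881, 0.2924, 0.2047]
orientation: [-0.134, 3.138, 0.001]
contact_force: [0.9, 0.3, -0.0]
grip_width: 0.0003
```

Request:
jog_arm --rows '[{"xyz": [0, -5, 0], "delta_rot": [0, 0, 0], "fingers": 1}, {"xyz": [0, -10, 0], "delta_rot": [0, 0, 0], "fingers": 1}, {"xyz": [0, -15, 0], "delta_rot": [0, 0, 0], "fingers": 1}, {"xyz": [0, -20, 0], "delta_rot": [0, 0, 0], "fingers": 1}, {"xyz": [0, -25, 0], "delta_rot": [0, 0, 0], "fingers": 1}]'

```text
clock: 2.65
tcp_pos: [0.5057, 0.0845, 0.2049]
orientation: [-0.134, 3.137, 0.002]
contact_force: [-0.1, -0.9, 0.2]
grip_width: -0.0003
```

Run:
```python
from h import *
delta([.52,-.159,.14])
```

```text
t 2.65 tcp [0.5057 0.0845 0.2049] F [-0.1 -0.9  0.2] w -0.0003 
R [[-0.996, -0.085, 0.002], [-0.085, 0.996, 0.001], [-0.002, 0.001, -1.0]]
tool-frame shift cm [  0.66 -24.39   6.46]
```

Request:
jog_arm --rows '[{"xyz": [0.2, -4, 0], "delta_rot": [0, 0, 0], "fingers": 1}, {"xyz": [0.4, -8, 0], "delta_rot": [0, 0, 0], "fingers": 1}, {"xyz": [0.6, -12, 0], "delta_rot": [0, 0, 0], "fingers": 1}, {"xyz": [0.6, -16, 0], "delta_rot": [0, 0, 0], "fingers": 1}, {"xyz": [0.7, -20, 1], "delta_rot": [0, 0, 0], "fingers": 1}]'

```text
clock: 3.07
tcp_pos: [0.5171, -0.1176, 0.1966]
orientation: [-0.134, 3.133, 0.001]
contact_force: [1.5, 0.1, -0.3]
grip_width: 0.0001
```

Request:
jog_arm --rows '[{"xyz": [0, -3, 2], "delta_rot": [0, 0, 0], "fingers": 1}, {"xyz": [0, -4.4, 4], "delta_rot": [0, 0, 0], "fingers": 1}, {"xyz": [0, -4.4, 5.4], "delta_rot": [0, 0, 0], "fingers": 1}, {"xyz": [0, -4.4, 5.4], "delta_rot": [0, 0, 0], "fingers": 1}, {"xyz": [0, -4.4, 5.4], "delta_rot": [0, 0, 0], "fingers": 1}]'

```text
clock: 3.48
tcp_pos: [0.5208, -0.161, 0.1422]
orientation: [-0.134, 3.134, 0.002]
contact_force: [-1.0, 0.5, -0.3]
grip_width: 0.0003
```

Run:
```python
from h import *
delta([.52,-.159,.09])
a=imaging.grab_frame("scene"); b=imaging.grab_frame("side"); w=imaging.grab_frame("wrist")
c=np.hstack([cv2.resize(a[160:280,250:410],(640,480)),cv2.resize(b[200:320,220:380],(640,480))])
cv2.imwrite("pics/a1.png",cv2.resize(c,(800,300)));cv2.imwrite("pics/w1.png",w)
```

```text
t 3.48 tcp [ 0.5208 -0.161   0.1422] F [-1.   0.5 -0.3] w 0.0003 
R [[-0.996, -0.086, 0.005], [-0.086, 0.996, 0.001], [-0.005, 0.001, -1.0]]
tool-frame shift cm [0.09 0.2  5.22]
```

View pics/a1.png

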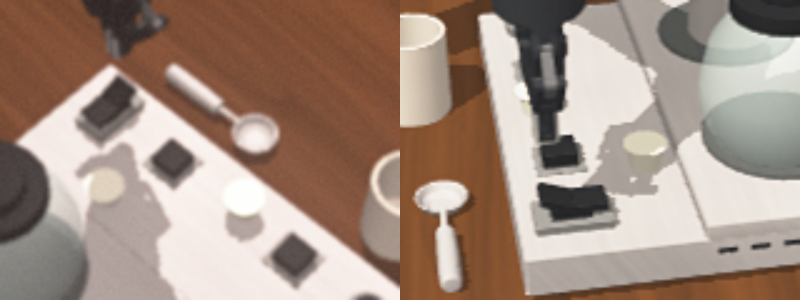

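View pics/w1.png

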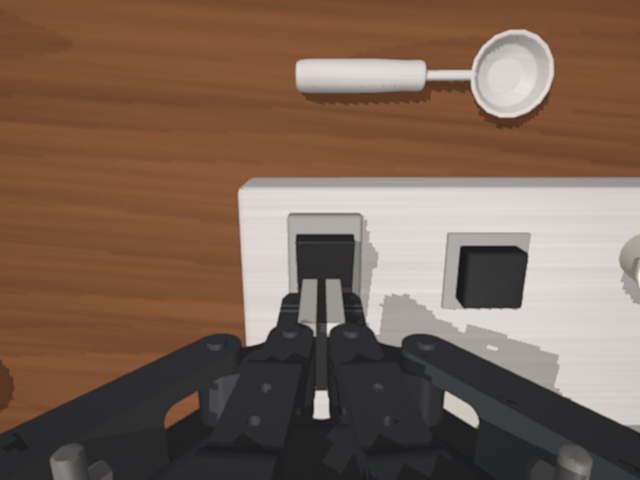

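Wrist view: the rocker frame spans columns 288–362 and the fingers sit at about 322, so they are aligned laterally. Before pressing, I'll check the fore-aft alignment by projecting the model into the wrist picture.

Run:
```python
from h import *
p=[0.65686414,0.03255207,0.08530033]
q=[(-.13-.036,-.18+.021,.065),(-.13-.036,-.18-.021,.065),(-.13-.03,-.165,.089),(-.13-.03,-.195,.089),(-.18,-.23,.055)]+[(-.13+a,-.085+b,.073) for a in(-.017,.017) for b in(-.017,.017)]
print(proj("wrist",W(p,q)).round(0).tolist())
print(proj("wrist",[r.get_obs()["tcp_pos"]]))
```

```text
[[361.0, 213.0], [285.0, 213.0], [354.0, 236.0], [293.0, 236.0], [234.0, 185.0], [467.0, 251.0], [529.0, 251.0], [461.0, 308.0], [521.0, 308.0]]
[[321.96547302 299.97352038]]
```

The projection agrees within about 2 mm. Pressing the rocker now.

Request:
jog_arm --rows '[{"xyz": [0.1, 0.2, 2.5], "delta_rot": [0, 0, 0], "fingers": 1}, {"xyz": [0.1, 0.2, 4.5], "delta_rot": [0, 0, 0], "fingers": 1}, {"xyz": [0.1, 0.2, 5.2], "delta_rot": [0, 0, 0], "fingers": 1}, {"xyz": [0.1, 0.2, 5.6], "delta_rot": [0, 0, 0], "fingers": 1}, {"xyz": [0.1, 0.2, 5.9], "delta_rot": [0, 0, 0], "fingers": 1}]'

```text
clock: 4.05
tcp_pos: [0.5215, -0.1583, 0.0852]
orientation: [-0.137, 3.131, 0.002]
contact_force: [-1.8, 0.3, 3.0]
grip_width: -0.0
```

Request:
jog_arm --rows '[{"xyz": [0, 0, 0.2], "delta_rot": [0, 0, 0], "fingers": 1}, {"xyz": [0, 0, 0.4], "delta_rot": [0, 0, 0], "fingers": 1}, {"xyz": [0, 0, 0.5], "delta_rot": [0, 0, 0], "fingers": 1}, {"xyz": [0, 0, 0.5], "delta_rot": [0, 0, 0], "fingers": 1}, {"xyz": [0, 0, 0.5], "delta_rot": [0, 0, 0], "fingers": 1}]'

```text
clock: 4.47
tcp_pos: [0.5221, -0.1585, 0.0806]
orientation: [-0.137, 3.129, 0.001]
contact_force: [0.9, -0.4, 2.0]
grip_width: -0.0001
```

Still a light 2 N load; continue to the stop.

Request:
jog_arm --rows '[{"xyz": [0, 0, 0.2], "delta_rot": [0, 0, 0], "fingers": 1}, {"xyz": [0, 0, 0.3], "delta_rot": [0, 0, 0], "fingers": 1}, {"xyz": [0, 0, 0.4], "delta_rot": [0, 0, 0], "fingers": 1}, {"xyz": [0, 0, 0.4], "delta_rot": [0, 0, 0], "fingers": 1}, {"xyz": [0, 0, 0.4], "delta_rot": [0, 0, 0], "fingers": 1}]'

```text
clock: 4.88
tcp_pos: [0.5224, -0.1586, 0.0789]
orientation: [-0.136, 3.129, 0.002]
contact_force: [-8.2, 1.8, 25.1]
grip_width: -0.0002
```

The rocker hit its stop at z = 0.079 with 25 N. I'll retract and check.

Request:
jog_arm --rows '[{"xyz": [0, 0, -1], "delta_rot": [0, 0, 0], "fingers": 1}, {"xyz": [0, 0, -3.5], "delta_rot": [0, 0, 0], "fingers": 1}, {"xyz": [-0.5, 3, -5], "delta_rot": [0, 0, 0], "fingers": 1}, {"xyz": [-1, 6, -5], "delta_rot": [0, 0, 0], "fingers": 1}, {"xyz": [-2, 9, -5], "delta_rot": [0, 0, 0], "fingers": 1}]'

```text
clock: 5.3
tcp_pos: [0.5342, -0.0671, 0.1304]
orientation: [-0.133, 3.126, 0.002]
contact_force: [-0.3, -0.2, -0.7]
grip_width: 0.0005
```

Run:
```python
from h import *
delta([.5346,-.0632,.13])
b=imaging.grab_frame("side"); w=imaging.grab_frame("wrist")
cv2.imwrite("pics/a2.png",cv2.resize(np.hstack([cv2.resize(b[200:320,220:380],(640,480)),w]),(800,300)))
p=[0.65686414,0.03255207,0.08530033]
print(proj("wrist",W(p,[(-.13+a,-.085+b,.073) for a in(-.017,.017) for b in(-.017,.017)])).round(0).tolist())
```

```text
t 5.3 tcp [ 0.5342 -0.0671  0.1304] F [-0.3 -0.2 -0.7] w 0.0005 
R [[-0.996, -0.085, 0.012], [-0.085, 0.996, 0.002], [-0.012, 0.001, -1.0]]
tool-frame shift cm [-0.07  0.38  0.04]
[[283.0, 217.0], [351.0, 217.0], [284.0, 281.0], [350.0, 281.0]]
```

View pics/a2.png

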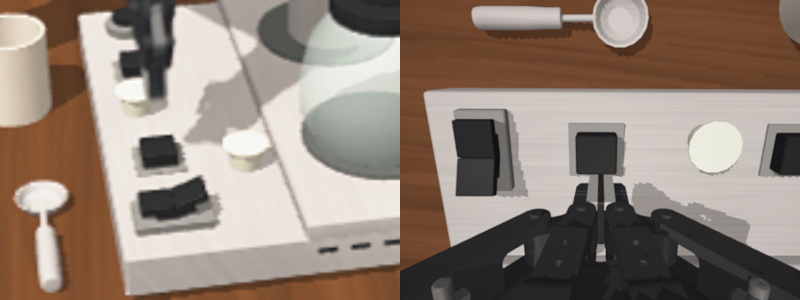

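The rocker is over: its robot-side half is level and its back half is up. The right key is dead ahead, at about wrist (315,247) in full-size pixels.

Request:
jog_arm --rows '[{"xyz": [0, 0.3, 2.5], "delta_rot": [0, 0, 0], "fingers": 1}, {"xyz": [0, 0.3, 4.8], "delta_rot": [0, 0, 0], "fingers": 1}, {"xyz": [0, 0.3, 5.8], "delta_rot": [0, 0, 0], "fingers": 1}, {"xyz": [0, 0.3, 6.2], "delta_rot": [0, 0, 0], "fingers": 1}, {"xyz": [0, 0.3, 6.4], "delta_rot": [0, 0, 0], "fingers": 1}]'

```text
clock: 5.82
tcp_pos: [0.5352, -0.0577, 0.0657]
orientation: [-0.148, 3.129, 0.008]
contact_force: [-8.6, 3.6, 21.5]
grip_width: -0.0002
```

Request:
jog_arm --rows '[{"xyz": [0, 0, 0.2], "delta_rot": [0, 0, 0], "fingers": 1}, {"xyz": [0, 0, 0.3], "delta_rot": [0, 0, 0], "fingers": 1}, {"xyz": [0, 0, 0.4], "delta_rot": [0, 0, 0], "fingers": 1}, {"xyz": [0, 0, 0.4], "delta_rot": [0, 0, 0], "fingers": 1}, {"xyz": [0, 0, 0.4], "delta_rot": [0, 0, 0], "fingers": 1}]'

```text
clock: 6.23
tcp_pos: [0.5353, -0.0577, 0.0654]
orientation: [-0.147, 3.129, 0.011]
contact_force: [-12.5, 4.7, 34.3]
grip_width: 0.0003
```

The right key bottomed at z = 0.0655 with 34 N. I'll retract and go across to the start button.

Request:
jog_arm --rows '[{"xyz": [0, 0, -1], "delta_rot": [0, 0, 0], "fingers": 1}, {"xyz": [0, 0, -4], "delta_rot": [0, 0, 0], "fingers": 1}, {"xyz": [0, 0, -7], "delta_rot": [0, 0, 0], "fingers": 1}, {"xyz": [0, 4, -8], "delta_rot": [0, 0, 0], "fingers": 1}, {"xyz": [0, 8, -8], "delta_rot": [0, 0, 0], "fingers": 1}]'

```text
clock: 6.65
tcp_pos: [0.5299, 0.0187, 0.1502]
orientation: [-0.134, 3.121, 0.01]
contact_force: [1.0, 1.5, 0.1]
grip_width: -0.0001
```

Request:
jog_arm --rows '[{"xyz": [0, 4, 0], "delta_rot": [0, 0, 0], "fingers": 1}, {"xyz": [0, 8, 0], "delta_rot": [0, 0, 0], "fingers": 1}, {"xyz": [0, 12, 0], "delta_rot": [0, 0, 0], "fingers": 1}, {"xyz": [0, 16, 0], "delta_rot": [0, 0, 0], "fingers": 1}, {"xyz": [0, 18, 0], "delta_rot": [0, 0, 0], "fingers": 1}]'

```text
clock: 7.07
tcp_pos: [0.5141, 0.2033, 0.1524]
orientation: [-0.141, 3.12, 0.014]
contact_force: [-0.1, 1.2, -0.7]
grip_width: -0.0001
```

Run:
```python
from h import *
delta([.512,.2015,.13])
b=imaging.grab_frame("side"); w=imaging.grab_frame("wrist")
cv2.imwrite("pics/a3.png",cv2.resize(np.hstack([cv2.resize(b[200:320,220:380],(640,480)),w]),(800,300)))
p=[0.65686414,0.03255207,0.08530033]
print(proj("wrist",W(p,[M["st"],M["kl"]])).round(0).tolist())
```

```text
t 7.07 tcp [0.5141 0.2033 0.1524] F [-0.1  1.2 -0.7] w -0.0001 
R [[-0.996, -0.09, 0.018], [-0.09, 0.996, 0.01], [-0.019, 0.008, -1.0]]
tool-frame shift cm [ 0.27 -0.18  2.23]
[[317.0, 236.0], [146.0, 233.0]]
```

View pics/a3.png

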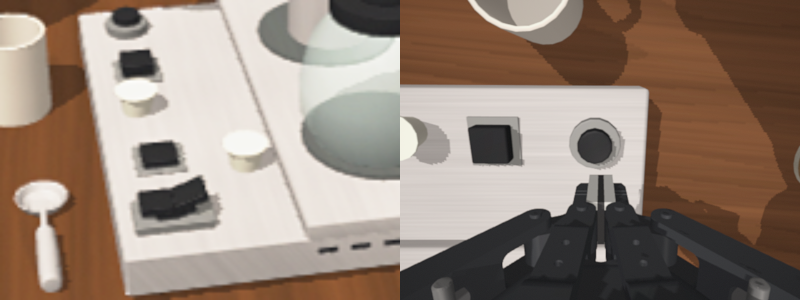

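The right key is in, the left key is out and the pods haven't moved. The start cap is at about wrist (312,234), so I'm aiming y −0.4 cm.

Request:
jog_arm --rows '[{"xyz": [0.2, -0.4, 3], "delta_rot": [0, 0, 0], "fingers": 1}, {"xyz": [0.2, -0.4, 6], "delta_rot": [0, 0, 0], "fingers": 1}, {"xyz": [0.2, -0.4, 7.2], "delta_rot": [0, 0, 0], "fingers": 1}, {"xyz": [0.2, -0.4, 7.6], "delta_rot": [0, 0, 0], "fingers": 1}, {"xyz": [0.2, -0.4, 7.9], "delta_rot": [0, 0, 0], "fingers": 1}]'

```text
clock: 7.58
tcp_pos: [0.514, 0.1978, 0.0732]
orientation: [-0.141, 3.121, 0.011]
contact_force: [-1.6, -2.2, 3.1]
grip_width: -0.0002
```

Request:
jog_arm --rows '[{"xyz": [0, 0, 0.3], "delta_rot": [0, 0, 0], "fingers": 1}, {"xyz": [0, 0, 0.5], "delta_rot": [0, 0, 0], "fingers": 1}, {"xyz": [0, 0, 0.6], "delta_rot": [0, 0, 0], "fingers": 1}, {"xyz": [0, 0, 0.6], "delta_rot": [0, 0, 0], "fingers": 1}, {"xyz": [0, 0, 0.6], "delta_rot": [0, 0, 0], "fingers": 1}]'

```text
clock: 8.0
tcp_pos: [0.5148, 0.1977, 0.0707]
orientation: [-0.139, 3.12, 0.013]
contact_force: [-9.5, -3.2, 25.6]
grip_width: 0.0
```

The button is fully down (z = 0.0707, 26 N). Releasing it and moving clear.

Request:
jog_arm --rows '[{"xyz": [0, 0, -1], "delta_rot": [0, 0, 0], "fingers": 1}, {"xyz": [0, 0, -4], "delta_rot": [0, 0, 0], "fingers": 1}, {"xyz": [0, 0, -8], "delta_rot": [0, 0, 0], "fingers": 1}, {"xyz": [0, 0, -12], "delta_rot": [0, 0, 0], "fingers": 1}, {"xyz": [0, 0, -14], "delta_rot": [0, 0, 0], "fingers": 1}]'

```text
clock: 8.42
tcp_pos: [0.515, 0.1969, 0.217]
orientation: [-0.137, 3.112, 0.019]
contact_force: [0.7, 0.4, -0.9]
grip_width: -0.0003
```

Run:
```python
from h import *
delta([.512,.2015,.13])
a=imaging.grab_frame("scene");b=imaging.grab_frame("side"); w=imaging.grab_frame("wrist")
cv2.imwrite("pics/a4.png",cv2.resize(np.hstack([cv2.resize(b[190:310,220:380],(640,480)),w]),(800,300)))
cv2.imwrite("pics/a5.png",a)
```

```text
t 8.42 tcp [0.515  0.1969 0.217 ] F [ 0.7  0.4 -0.9] w -0.0003 
R [[-0.996, -0.088, 0.026], [-0.088, 0.996, 0.013], [-0.027, 0.011, -1.0]]
tool-frame shift cm [0.49 0.39 8.69]
```

View pics/a4.png

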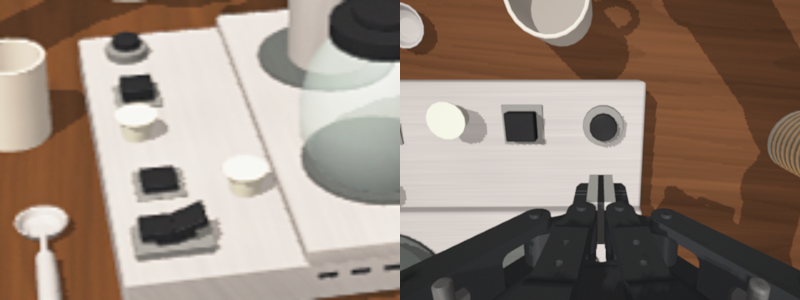

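View pics/a5.png

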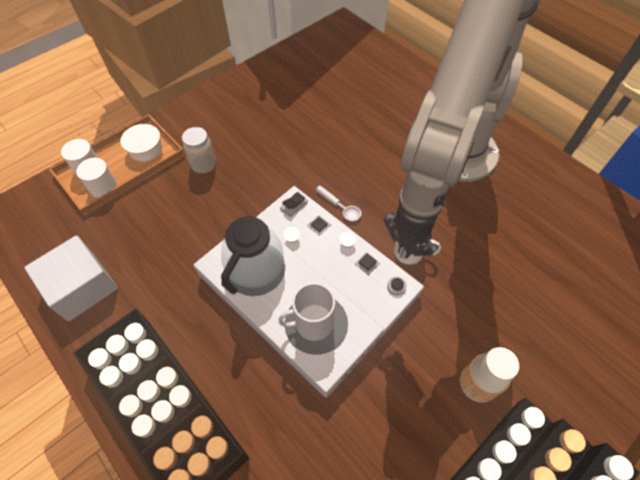

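The rocker is over, the right key is in, the left key is out and the start button is back up. Everything else stands where it was and the arm is clear, so I'm handing in.

```bash
python3 -c "
from bench import r
print(r.hand_in())"
```

```text
the job is handed in; nothing more can be done
None
```

I pressed all three controls in order with closed fingers and handed the job in at about 8.6 s of the 40 s allowed. The hand-in gives no verdict.

| Step | Control | Where it stopped | Force at the stop |
|---|---|---|---|
| 1 | Rocker (right end), raised half pushed down | z = 79 mm, the height given for fully on | 25 N |
| 2 | Right key, in front of the carafe's plate | z = 65.5 mm, about 0.5 mm below the height given for fully in | 34 N |
| 3 | Start button (left end), pressed and released | z = 70.7 mm, about the height given for fully down | 26 N |

**Last pictures:** the rocker is over, the right key is in, the left key is out and the start button is back up. By eye, everything loose stands where it was. The mug was partly hidden behind the gripper in the last scene picture, but the side and wrist views show it standing. The arm is clear, with only sensor noise on the wrist force.

**Disagreements:**
- **Warmer position:** the two cameras differed by up to about 7 mm sideways. I used the combined fit, which matched the wrist camera to about 2 mm.
- **Right key:** the press landed about 5 mm off centre, still on the cap.
- **Point detections:** some were wrong, for example both plates reported in the wrong place, so I measured the controls directly in the pictures instead.

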